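# Tip a counting pan of capacitors into the kitting tray

## Task

One of the three counting pans packed in the blue crate holds three capacitor cans: draw it straight up out of the crate and lower it, level and gently, into the open grey tray until you feel it rest on the tray floor with the cans still in it. Only then tip it over its spout so that all three cans roll out into the tray, keeping the spout's lip right down by the tray floor, never above the tray's rim, as long as the pan is tipped, and never touching the cans with the fingers. Level the empty pan again, take it out and stand it upright on the bare bench, let go, and leave the two spare pans in the crate and everything else where it is.

Things in the scene. Friction and masses are not known exactly. Their poses are not given: they have to be found in the camera images.
- pan: aluminium counting pan holding the cans, 171 mm long (x), 80 wide (y), 0.26 kg empty. Origin: underside of its flat floor, straight below the handle bar; z up, spout towards -x. Floor 3 mm thick, x = -58 to +61 mm, then a back wall; side and back walls 3 mm thick, 55 mm high. Equal pans (or the crate wall) stand about 1 mm away on each side
- pan_lip (a point): middle of the lower edge of the pan's spout lip, at pan x = -108 mm, 20 mm up. The spout is a ramp rising at 22 degrees from the flat floor (x = -58 mm) to this lip, with low side walls, so the pan empties only when tipped well beyond 22 degrees; 40 to 45 is plenty
- pan_bar (a point): middle of the pan's handle bar, 95 mm straight above the pan's origin. The bar runs across the pan (along its y), 80 mm long, 14 mm wide (x), 12 mm high, flat-sided, on an upright at each end; nothing below it down to the cans' tops, 39 mm above the pan's underside. The spare pans have the same bars in line with it
- can_a: black cylindrical capacitor can, 36 mm diameter, 68 mm long, 60 g, origin at its middle, axis along its y; lies across the pan and rolls freely
- can_b: same as can_a
- can_c: same as can_a
- tray: open grey tray, fixed; origin under its centre, x along its length. Inside 320 (x) by 190 mm (y), walls 6 mm, rim 52 mm above the bench. Its stiff pale false floor is set anywhere from 10 to 26 mm above the bench; the height is not reported: feel for it. The level pan fits lengthwise at the +x end, spout to -x, with room for the cans in front of its lip
- crate: low blue crate, fixed; origin under its centre. Inside 175 (x) by 243 mm (y), walls 10 mm with ribs, floor 12 mm and rim 45 mm above the bench. Three equal pans stand in it side by side along its y, 81 mm apart, spouts to its -x. Crate and tray stand left and right before the robot, either way round, at least 100 mm of bare bench between them
- spare_pan_a: empty pan, same shape and frame as pan, packed beside it in the crate
- spare_pan_b: same as spare_pan_a
- floodlight: black finned floodlight lying face down at the bench's far side, 128 x 158 mm, 67 mm high, origin under its centre; bystander
- grease_jar: jar, 60 mm diameter, 75 mm high, origin under its centre, between the bare bench and the floodlight; bystander
Things that resemble listed ones, but are neither listed nor needed, are in the scene too. Leave any orange look-alike of the pan alone. What is shaped like the can_b but green or orange is not meant.

How it is judged:
By the outcome, as a careful person would: the job done as asked, in the order asked, and still so for the second after the job is handed in, with the robot touching nothing.
It also fails if it takes over 72 s, if anything falls off the work surface, if the arm or the gripper's body presses on something with over 40 N, if the wrist force passes 120 N, or if a joint passes its speed limit or range.

## Robot

A 7-joint arm with a two-finger parallel gripper is mounted at the origin on the work surface. World frame = base frame: x ahead of the robot, y to its left, z up, the work surface at z = 0. Lengths are in m, angles in rad, forces in N, time in s.
With the tool pointing down it reaches from about 0.4 to 0.85 m from the base axis. Payload 4.5 kg.
Tool frame: the origin (TCP) lies midway between the tips of the shut fingers; the grasp point (between the pads) lies 19 mm behind it; z points along the fingers, y is the direction in which the jaws open and shut (so a half turn about z gives the same grasp; the last joint's range is limited). The gripper opens to 88 mm and grips with 3 to 60 N. Pads are 18 mm wide; open, the fingers measure 123 mm over their backs; the gripper's body (75 mm by 187 mm) begins 45 mm behind the grasp point.
Start: joints at [1.329, 0.689, -0.195, 1.565, 0.157, 0.902, -0.215], TCP at [0.17, -0.601, 0.239] pointing down, gripper open.
Joint ranges: [-3.01, 3.01], [-0.46, 2.08], [-1.47, 1.51], [0.13, 2.56], [-1, 4.14], [0.04, 2.09], [-2.66, 2.66]. Speed limits (rad/s): [2.57, 2.57, 3.14, 3.14, 3.14, 3.14, 3.14].

## Interface

Orientations are given as a unit quaternion [x, y, z, w].
In Python, from plant import bot gives the robot as it stands.
- The arm moves only by the tool move_arm, never from a script. Its argument "targets" is a list that holds one entry, the list of rows, each a list of 5 numbers: the finger opening in cm, from 0 to 8.81, then the shift along the tool's x, y, z in cm, then the turn about the tool's z in degrees. A call has 1 to 12 rows; each row shifts and turns the pose as measured when the row begins, along the tool's axes as they then stand; what a row does not reach is not made up. A row lasts 1/10 s, in which the tool goes at most 50 mm and 8.59 degrees, less where a joint would pass 70% of its speed; a pose out of reach is approached as far as the arm can. A call with a gripper value outside its range is refused whole. The fingers move at their own pace and stop on an object; the grip force is fixed at half the most. Time passes only in rows, so rows that do not move let the fingers close. It gives the time, the measured TCP pose, the force and the opening at its end, in the units of the state.
- bot.get_state(): the state, without advancing time (a new reading comes with each control period).
- bot.get_image(name): name is "side" or "top" or "wrist"; returns a dict with "color" (384x512x3 uint8, red, green, blue), "vfov" (degrees; the focal length in pixels is half the picture's height over the tangent of half this angle, whatever the lens; pixels are square), "cx", "cy" (the principal point, pixels), "world_from_camera" (4x4, takes a point from camera to world coordinates); the wrist camera has in their place "hand_eye" (4x4, takes a point from camera to tool coordinates, whose origin is the TCP and whose axes are the flange's). Camera axes: x right, y up, looking along -z (the intrinsics and any distortion apply to the point x, -y, -z); pixel columns grow to the right and rows downward; lengths in m; the calibration is good to about 2 mm. A picture is of the moment at which its call begins: read the wrist's pose just before it. There is no depth.
- bot.sign_off(): hands the job in, once; it reports no verdict.
The state is a dict: "clock": time; "joint_positions": joint angles; "qvel": joint speeds; "tau": joint torques, N m; "tool_pos": TCP position; "tool_rot": TCP orientation; "force": force on the tool from outside, world axes, zero at the start; "wrist_torque": the same for the moment, N m; "grip_width": finger opening in m.
Only numpy, scipy, OpenCV 4.12 (cv2) and the standard library are available. Lean on these libraries where they do the work, as an engineer would, in place of code of your own. Each camera call takes 0.05 s, during which the arm holds its last target. There are 200 camera calls.

## Working session

There is one attempt and no reset: what is moved stays moved. The work goes in short steps, Python scripts to look and compute and a tool call to move; the robot and the scene stay as the last step left them, time stands still between calls to the robot, and variables do not carry over. Pictures are saved under pics/ and viewed, about 8 in all and at most 12, crops included, and the job is handed in when it is done.

Besides the shell and the picture viewer there is one more tool, called as name([rows], argument=value, ...), one row to a line, values as JSON. move_arm: Moves the arm, as the interface text tells. Its arguments: {"type":"object","properties":{"targets":{"type":"array"}},"required":["targets"]}

```bash
mkdir -p pics; ls
cat > h.py <<'E'
import numpy as np,cv2
from scipy.spatial.transform import Rotation as R
from plant import bot
def f(im): return im['color'].shape[0]/2/np.tan(np.radians(im['vfov'])/2)
def ray(im,u,v,T=None):
    T=np.array(im['world_from_camera']) if T is None else T
    F=f(im); d=np.array([(u-im['cx'])/F,-(v-im['cy'])/F,-1]); return T[:3,3],T[:3,:3]@d
def onz(im,u,v,z,T=None):
    o,d=ray(im,u,v,T); return o+d*(z-o[2])/d[2]
def proj(im,p,T=None):
    T=np.array(im['world_from_camera']) if T is None else T
    q=T[:3,:3].T@(np.array(p)-T[:3,3]); F=f(im); return im['cx']+F*q[0]/-q[2],im['cy']-F*q[1]/-q[2]
def tool(s):
    T=np.eye(4);T[:3,3]=s['tool_pos'];T[:3,:3]=R.from_quat(s['tool_rot']).as_matrix();return T
def save(im,n): cv2.imwrite('pics/'+n+'.png',im['color'][:,:,::-1])
E
python3 - <<'E'
from h import *
s=bot.get_state();print({k:np.round(v,3) for k,v in s.items()})
for n in ['side','top']:
    im=bot.get_image(n);print(n,{k:v for k,v in im.items() if k!='color'})
    save(im,n+'0'); np.save(n+'0.npy',im,allow_pickle=True)
E
```

```text
pics
{'clock': np.float64(0.0), 'joint_positions': array([ 1.329,  0.69 , -0.194,  1.566,  0.157,  0.902, -0.215]), 'qvel': array([ 0.001, -0.001,  0.   ,  0.001,  0.002, -0.   , -0.   ]), 'tau': array([-1.0000e-03, -5.2756e+01, -1.2670e+00, -1.5343e+01, -5.3000e-02,
        7.0000e-03,  0.0000e+00]), 'tool_pos': array([ 0.17 , -0.601,  0.238]), 'tool_rot': array([ 0.991,  0.137, -0.   , -0.001]), 'force': array([ 0.033, -0.111, -0.264]), 'wrist_torque': array([ 0.039, -0.011, -0.013]), 'grip_width': np.float64(0.088)}
side {'vfov': 55.450610525633685, 'cx': 256.90891086748695, 'cy': 196.59056697086697, 'world_from_camera': array([[-0.72135697,  0.48300945, -0.49633255,  0.11082819],
       [-0.69244001, -0.48947099,  0.53004243,  0.58666495],
       [ 0.01307511,  0.72603032,  0.68753838,  0.75731373],
       [ 0.        ,  0.        ,  0.        ,  1.        ]])}
top {'vfov': 55.286549400639785, 'cx': 258.34260432546847, 'cy': 187.6133220411383, 'world_from_camera': array([[-2.95057742e-03,  9.97571351e-01, -6.95894641e-02,
         5.18157043e-01],
       [-9.99566105e-01, -9.02689709e-04,  2.94412353e-02,
         7.67754501e-02],
       [ 2.93069152e-02,  6.96461383e-02,  9.97141174e-01,
         1.09242257e+00],
       [ 0.00000000e+00,  0.00000000e+00,  0.00000000e+00,
         1.00000000e+00]])}
```

View pics/top0.png

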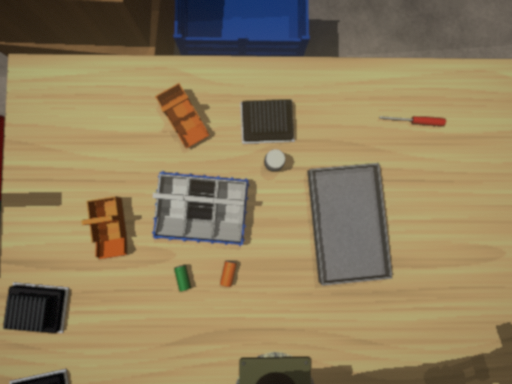

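View pics/side0.png

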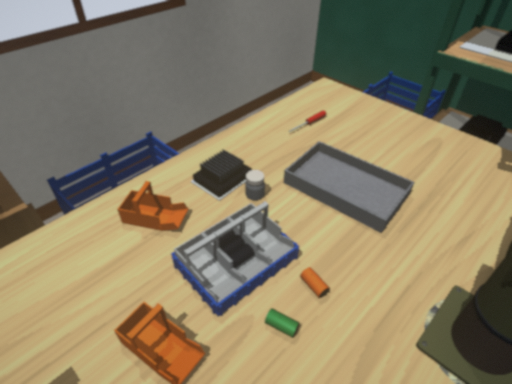

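The top view shows the crate at about (200,208) with the cans in the middle pan (201,198). The bars run along row ~198 and the spouts point down in the image, towards the robot (world -x). The tray is at (349,223), the jar at (275,160), and bare bench lies between crate and tray at about (280,230). Orange look-alikes are at (183,115) and (107,228).

Run:
```python
from h import *
im=np.load('top0.npy',allow_pickle=True).item()
hsv=cv2.cvtColor(im['color'],cv2.COLOR_RGB2HSV).astype(int);H,S,V=hsv[...,0],hsv[...,1],hsv[...,2]
def comp(m,box):
    k=np.zeros(m.shape,np.uint8);x0,y0,x1,y1=box;k[y0:y1,x0:x1]=m[y0:y1,x0:x1]
    n,l,st,c=cv2.connectedComponentsWithStats(k);i=1+np.argmax(st[1:,4]);return (l==i).astype(np.uint8)
def rect(m,z,name):
    pts=cv2.findNonZero(m); r=cv2.minAreaRect(pts);b=cv2.boxPoints(r)
    w=np.array([onz(im,u,v,z)[:2] for u,v in b]);e=[w[1]-w[0],w[2]-w[1]]
    print(name,np.round(b,1).tolist(),'c',w.mean(0).round(4),'L',[round(float(np.hypot(*q)),4) for q in e],'ang',[round(float(np.degrees(np.arctan2(q[1],q[0])))%180,1) for q in e])
blue=(H>105)&(H<130)&(S>110)
m=np.zeros(blue.shape,np.uint8);m[165:250,145:260]=blue[165:250,145:260];rect(m,.045,'crate')
rect(comp((S<45),(300,150,400,295)),.052,'tray')
bar=(V>175)&(S<40);mb=comp(bar,(145,180,260,215));rect(mb,.113,'bar')
rect(comp((V<60),(150,170,250,225)),.045,'cans')
rect(comp((S<45)&(V>100),(262,145,290,175)),.075,'jar')
```

```text
crate [[153.6999969482422, 232.0], [243.0, 226.0], [244.10000610351562, 242.8000030517578], [154.89999389648438, 248.8000030517578]] c [0.4505 0.2137] L [0.2519, 0.0474] ang [93.6, 3.9]
tray [[308.0, 169.89999389648438], [379.0, 162.1999969482422], [391.3999938964844, 277.20001220703125], [320.3999938964844, 284.79998779296875]] c [ 0.4898 -0.2141] L [0.2076, 0.3285] ang [96.2, 4.7]
bar [[173.39999389648438, 191.89999389648438], [174.10000610351562, 184.89999389648438], [185.39999389648438, 186.0], [184.6999969482422, 193.10000610351562]] c [0.583  0.2581] L [0.0188, 0.0301] ang [175.1, 84.2]
cans [[188.0, 203.0], [211.0, 203.0], [211.0, 218.0], [188.0, 218.0]] c [0.5263 0.2132] L [0.0651, 0.0426] ang [89.9, 0.3]
jar [[262.0, 159.0], [275.0, 146.0], [288.0, 159.0], [275.0, 172.0]] c [ 6.695e-01 -2.000e-04] L [0.052, 0.0517] ang [135.1, 44.6]
```

```bash
cat >> h.py <<'E'
def go(x,y,z=None,yaw=None):
    """print tool-frame shift (cm) and turn (deg) to world goal; yaw = world angle of tool y"""
    s=bot.get_state();T=tool(s);z=T[2,3] if z is None else z
    d=T[:3,:3].T@(np.array([x,y,z])-T[:3,3])*100;a=np.degrees(np.arctan2(T[1,1],T[0,1]))
    t=None if yaw is None else -((yaw-a+90)%180-90)
    print('t %.2f'%s['clock'],'pos',T[:3,3].round(4),'yaw %.1f'%a,'tilt',np.degrees(T[:2,2]).round(2),'shift',d.round(2),'len',round(float(np.linalg.norm(d)),2),'turn',t,'F',np.round(s['force'],1),'g %.4f'%s['grip_width'],'j7 %.2f'%s['joint_positions'][6])
E
python3 - <<'E'
from h import *
im=np.load('top0.npy',allow_pickle=True).item()
for u,v,z in [(201,198,.113),(155,196,.113),(248,201,.113),(158,172,.045),(249,178,.045),(244,244,.045),(154,238,.045)]: print(u,v,onz(im,u,v,z).round(3))
T=bot.get_image('wrist');print(T['hand_eye'],T['vfov'],T['cx'],T['cy'])
E
```

```text
201 198 [0.559 0.201 0.113]
155 196 [0.564 0.322 0.113]
248 201 [0.551 0.076 0.113]
158 172 [0.636 0.332 0.045]
249 178 [0.619 0.073 0.045]
244 244 [0.431 0.087 0.045]
154 238 [0.449 0.34  0.045]
[[ 6.63626125e-04  9.66715009e-01  2.55854745e-01  6.54174131e-02]
 [ 9.99998605e-01 -2.49283674e-04 -1.65187059e-03  2.90187955e-04]
 [-1.53310769e-03  2.55855484e-01 -9.66713826e-01 -1.46001250e-01]
 [ 0.00000000e+00  0.00000000e+00  0.00000000e+00  1.00000000e+00]] 62.615172300099054 259.3171090248793 196.55044443170453
```

move_arm([
  [[8.8,4.3,-1.7,0,-5],[8.8,4.3,-1.7,0,0],[8.8,4.3,-1.7,0,0],[8.8,4.3,-1.7,0,0],[8.8,4.3,-1.7,0,0],[8.8,4.3,-1.7,0,0],[8.8,4.3,-1.7,0,0],[8.8,4.3,-1.7,0,0],[8.8,4.3,-1.7,0,0]],
])

```text
clock: 1.05
tool_pos: [0.4826, -0.3219, 0.2333]
tool_rot: [0.985, 0.173, -0.004, -0.0]
force: [0.2, -0.1, -0.7]
grip_width: 0.0882
```

```bash
python3 -c "
from h import *
go(.556,.205,.24,-4)"
```

```text
t 1.05 pos [ 0.4826 -0.3219  0.2333] yaw -70.1 tilt [-0.47 -0.04] shift [ 24.84 -47.04  -0.76] len 53.2 turn -66.09159717218091 F [ 0.2 -0.1 -0.7] g 0.0882 j7 -0.85
```

move_arm([
  [[8.8,2.2,-4.3,0,0],[8.8,2.2,-4.3,0,0],[8.8,2.2,-4.3,0,0],[8.8,2.2,-4.3,0,0],[8.8,2.2,-4.3,0,0],[8.8,2.2,-4.3,0,0],[8.8,2.2,-4.3,0,0],[8.8,2.2,-4.3,0,0],[8.8,2.2,-4.3,0,0],[8.8,2.2,-4.3,0,0],[8.8,0,0,0,-8.5],[8.8,0,0,0,-8.5]],
])

```text
clock: 2.25
tool_pos: [0.5458, 0.1865, 0.2302]
tool_rot: [0.947, 0.321, -0.002, -0.002]
force: [0.2, 0.0, -0.4]
grip_width: 0.0882
```

move_arm([
  [[8.8,0,0,0,-8.5],[8.8,0,0,0,-8.5],[8.8,0,0,0,-8.5],[8.8,0,0,0,-8.5],[8.8,0,0,0,-8.5]],
])

```text
clock: 2.75
tool_pos: [0.5442, 0.1891, 0.2288]
tool_rot: [0.764, 0.645, -0.002, -0.004]
force: [0.8, -0.4, -0.5]
grip_width: 0.088
```

```bash
python3 -c "
from h import *
go(.556,.205,.24,-4)"
```

```text
t 2.75 pos [0.5442 0.1891 0.2288] yaw -9.7 tilt [-0.42  0.19] shift [ 1.77  0.89 -1.12] len 2.28 turn -5.691999624815196 F [ 0.8 -0.4 -0.5] g 0.0880 j7 -0.90
```

move_arm([
  [[8.8,1.7,0.8,-1.5,-5.7],[8.8,0,0,0,0]],
])

```text
clock: 2.95
tool_pos: [0.5546, 0.2039, 0.2432]
tool_rot: [0.73, 0.684, -0.003, -0.004]
force: [0.2, -0.1, 0.3]
grip_width: 0.0878
```

Run:
```python
from h import *
go(.556,.205,.24,-4)
T=tool(bot.get_state());im=bot.get_image('wrist');im['T']=T@np.array(im['hand_eye']);save(im,'w1');np.save('w1.npy',im,allow_pickle=True)
```

```text
t 2.95 pos [0.5546 0.2039 0.2432] yaw -3.7 tilt [-0.55  0.15] shift [0.12 0.13 0.31] len 0.36 turn 0.308217155502291 F [ 0.2 -0.1  0.3] g 0.0878 j7 -0.82
```

View pics/w1.png

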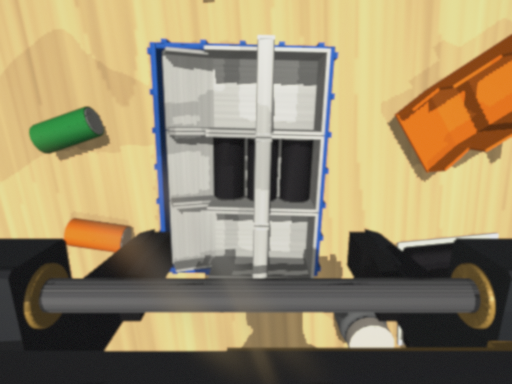

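Run:
```python
from h import *
im=np.load('w1.npy',allow_pickle=True).item();T=im['T']
g=im['color'].astype(int)
hsv=cv2.cvtColor(im['color'],cv2.COLOR_RGB2HSV).astype(int)
for r in [70,100,150,170,190,240]:
    row=g[r,240:290].sum(1)//3; m=np.where(row>175)[0]+240; print(r,m.min(),m.max(),len(m),onz(im,m.mean(),r,.113,T).round(4), row[::4])
print([int(x) for x in g[120:145,230].sum(1)//3],[int(x) for x in g[195:220,230].sum(1)//3])
for u,v in [(240,134),(240,208),(290,134),(290,208)]: print(onz(im,u,v,.067,T).round(4))
print([int(x) for x in g[35:280:1,262].sum(1)//3])
```

```text
70 258 272 15 [0.5646 0.3025 0.113 ] [123 125 125 126 142 224 227 224 184 128 128 130 131]
100 240 289 48 [0.5625 0.2791 0.113 ] [217 220 220 220 192 221 225 220 154 221 222 222 222]
150 257 268 12 [0.5585 0.2376 0.113 ] [ 26  53  41  38 173 197 197 184  44  29  81  32  37]
170 256 267 12 [0.5566 0.22   0.113 ] [ 23  72  46  39 182 195 195 173  33  51 105  32  39]
190 255 267 13 [0.555  0.2019 0.113 ] [ 25  75  45  47 205 211 207 170  30  69  64  37  43]
240 240 289 47 [0.555  0.1535 0.113 ] [211 212 212 200 207 211 208 139 213 211 212 211 210]
[200, 201, 204, 204, 203, 202, 193, 169, 140, 146, 176, 188, 175, 157, 174, 186, 169, 117, 60, 30, 25, 22, 24, 24, 30] [39, 38, 41, 48, 67, 90, 105, 110, 111, 110, 112, 131, 164, 192, 187, 170, 183, 194, 176, 135, 106, 100, 100, 106, 132]
[0.5366 0.2498 0.067 ]
[0.5305 0.1725 0.067 ]
[0.5867 0.2467 0.067 ]
[0.5837 0.1692 0.067 ]
[222, 227, 223, 212, 216, 225, 228, 229, 229, 229, 228, 228, 228, 228, 228, 228, 228, 227, 227, 228, 227, 226, 227, 226, 226, 226, 227, 226, 226, 225, 226, 226, 225, 225, 225, 225, 225, 225, 225, 225, 225, 224, 224, 22
[... 306 characters left out ...]
, 203, 204, 201, 199, 199, 198, 198, 198, 199, 198, 198, 198, 198, 197, 197, 198, 198, 198, 198, 197, 197, 197, 198, 197, 197, 198, 198, 198, 198, 198, 197, 197, 197, 198, 197, 197, 198, 198, 199, 198, 198, 198, 198, 198, 198, 198, 198, 199, 198, 203, 208, 214, 218, 217, 217, 218, 218, 218, 217, 218, 218, 217, 218, 218, 218, 218, 218, 218, 218, 218, 218, 218, 218, 217, 218, 218, 218, 218, 218, 218, 218, 218, 218, 216, 207, 180, 172, 195, 213, 217, 215, 211, 211, 211, 211, 211, 211, 211, 211, 211, 211, 211, 211, 211, 211, 211, 211, 210, 211, 211, 211, 210, 210, 210, 211, 211, 211, 211, 210, 210, 211, 210, 210, 208, 193, 159, 129, 123, 122, 121, 122, 123, 139, 170, 198, 207, 203, 178, 123, 73]
```

```bash
python3 -c "
from h import *
go(.5557,.208,.088,-4.5)"
```

```text
t 3.00 pos [0.5531 0.2013 0.2417] yaw -3.9 tilt [-0.75 -0.07] shift [ 0.72  0.41 15.36] len 15.38 turn 0.6145982485569164 F [ 0.2 -1.  -0.1] g 0.0883 j7 -0.82
```

move_arm([
  [[8.8,0.7,0.4,3,0.6],[8.8,0,0,4,0],[8.8,0,0,4,0],[8.8,0,0,0,0]],
])

```text
clock: 3.4
tool_pos: [0.5549, 0.2036, 0.1274]
tool_rot: [0.739, 0.674, -0.007, -0.003]
force: [-0.2, -0.2, -0.5]
grip_width: 0.0877
```

```bash
python3 -c "
from h import *
for i in range(3): go(.5557,.208,.088,-4.5);
im=bot.get_image('wrist')
for i in range(2): go(.5557,.208,.088,-4.5);print(np.round(bot.get_state()['qvel'],3))
"
```

```text
t 3.40 pos [0.5549 0.2036 0.1274] yaw -5.2 tilt [-0.78 -0.32] shift [0.47 0.09 3.94] len 3.97 turn -0.7365370836711662 F [-0.2 -0.2 -0.5] g 0.0877 j7 -0.92
t 3.40 pos [0.5549 0.2036 0.1274] yaw -5.2 tilt [-0.78 -0.32] shift [0.47 0.09 3.94] len 3.97 turn -0.7365370836711662 F [-0.2 -0.2 -0.5] g 0.0877 j7 -0.92
t 3.40 pos [0.5549 0.2036 0.1274] yaw -5.2 tilt [-0.78 -0.32] shift [0.47 0.09 3.94] len 3.97 turn -0.7365370836711662 F [-0.2 -0.2 -0.5] g 0.0877 j7 -0.92
t 3.45 pos [0.5566 0.2045 0.13  ] yaw -5.2 tilt [-0.56 -0.21] shift [ 0.36 -0.08  4.2 ] len 4.21 turn -0.7381432596087336 F [-0.7 -0.1  1.1] g 0.0879 j7 -0.92
[ 0.009 -0.058 -0.033 -0.062 -0.008  0.023  0.018]
t 3.45 pos [0.5566 0.2045 0.13  ] yaw -5.2 tilt [-0.56 -0.21] shift [ 0.36 -0.08  4.2 ] len 4.21 turn -0.7381432596087336 F [-0.7 -0.1  1.1] g 0.0879 j7 -0.92
[ 0.009 -0.058 -0.033 -0.062 -0.008  0.023  0.018]
```

move_arm([
  [[8.8,0.4,0,2.2,-0.7],[8.8,0,0,1.9,0],[8.8,0,0,0,0],[8.8,0,0,0,0]],
])

```text
clock: 3.85
tool_pos: [0.5603, 0.2088, 0.0954]
tool_rot: [0.736, 0.677, -0.001, 0.0]
force: [1.1, -0.8, 0.4]
grip_width: 0.0881
```

```bash
python3 -c "
from h import *
go(.5557,.208,.088,-4.5)"
```

```text
t 3.85 pos [0.5603 0.2088 0.0954] yaw -4.9 tilt [-0.02 -0.06] shift [-0.11 -0.45  0.74] len 0.87 turn -0.35815844914934303 F [ 1.1 -0.8  0.4] g 0.0881 j7 -0.95
```

move_arm([
  [[8.8,0,-0.3,0.6,0],[4,0,0,0,0],[3,0,0,0,0],[2.2,0,0,0,0],[2.2,0,0,0,0],[2.2,0,0,0,0],[2.2,0,0,0,0]],
])

```text
clock: 4.55
tool_pos: [0.5598, 0.2098, 0.0942]
tool_rot: [0.737, 0.676, 0.003, 0.002]
force: [-0.5, -0.2, -0.6]
grip_width: 0.0423
```

Run:
```python
from h import *
go(.5557,.208,.088,-4.5)
T=tool(bot.get_state());im=bot.get_image('wrist');im['T']=T@np.array(im['hand_eye']);save(im,'w2');np.save('w2.npy',im,allow_pickle=True)
print(proj(im,T[:3,3]-.019*T[:3,2],im['T']))
go(.5557,.208,.088,-4.5)
```

```text
t 4.55 pos [0.5598 0.2098 0.0942] yaw -5.0 tilt [0.4  0.11] shift [-0.22 -0.4   0.62] len 0.77 turn -0.4786090664760394 F [-0.5 -0.2 -0.6] g 0.0423 j7 -0.96
(np.float64(258.70674480837226), np.float64(265.04402563078895))
t 4.60 pos [0.5598 0.2098 0.0942] yaw -5.0 tilt [0.4 0.1] shift [-0.21 -0.4   0.62] len 0.76 turn -0.4814042804790546 F [-1.   0.3 -0.5] g 0.0380 j7 -0.96
```

View pics/w2.png

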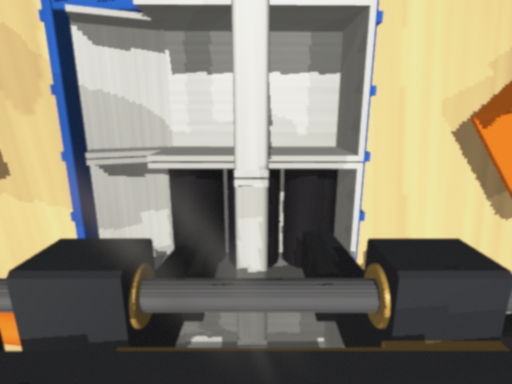

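move_arm([
  [[4,-0.1,-0.4,0.7,0],[4,0,-0.1,0.3,0],[4,0,0,0,0]],
])

```text
clock: 4.9
tool_pos: [0.5541, 0.209, 0.083]
tool_rot: [0.737, 0.676, 0.003, 0.002]
force: [-0.3, 0.6, 0.2]
grip_width: 0.0399
```

Run:
```python
from h import *
go(.5557,.208,.088,-4.5)
im=np.load('w2.npy',allow_pickle=True).item()
for p in [(251,180),(251,220),(251,100)]: print(onz(im,*p,.113,im['T']).round(4))
```

```text
t 4.90 pos [0.5541 0.209  0.083 ] yaw -5.0 tilt [0.36 0.09] shift [-0.09  0.17 -0.5 ] len 0.53 turn -0.48137560365832144 F [-0.3  0.6  0.2] g 0.0399 j7 -0.97
[0.5599 0.2481 0.113 ]
[0.5583 0.2309 0.113 ]
[0.5628 0.2795 0.113 ]
```

move_arm([
  [[4,0,0.2,-0.3,0],[1,0,0,0,0],[1,0,0,0,0],[1,0,0,0,0],[1,0,0,0,0],[1,0,0,0,0],[1,0,0,0,0]],
])

```text
clock: 5.6
tool_pos: [0.5563, 0.2089, 0.0862]
tool_rot: [0.737, 0.676, 0.003, 0.001]
force: [-0.2, 0.6, -0.3]
grip_width: 0.013
```

Run:
```python
from h import *
go(.5557,.208,.088,-4.5)
```

```text
t 5.60 pos [0.5563 0.2089 0.0862] yaw -5.0 tilt [0.36 0.1 ] shift [-0.1  -0.05 -0.18] len 0.21 turn -0.48410673726058917 F [-0.2  0.6 -0.3] g 0.0130 j7 -0.97
```

move_arm([
  [[1,0,0,-0.5,0],[1,0,0,-0.8,0],[1,0,0,-1,0],[1,0,0,-1,0],[1,0,0,-1,0]],
])

```text
clock: 6.1
tool_pos: [0.5535, 0.2081, 0.1297]
tool_rot: [0.737, 0.676, -0.0, 0.0]
force: [0.1, 0.2, -5.5]
grip_width: 0.0134
```

Run:
```python
from h import *
go(.556,.208,.22,-5)
```

```text
t 6.10 pos [0.5535 0.2081 0.1297] yaw -4.9 tilt [ 0.01 -0.03] shift [ 0.01  0.25 -9.03] len 9.03 turn 0.05994195755326359 F [ 0.1  0.2 -5.5] g 0.0134 j7 -0.93
```

move_arm([
  [[1,0,0.1,-1,0],[1,0,0,-1.5,0],[1,0,0,-2,0],[1,0,0,-2,0],[1,0,0,-1.8,0],[1,0,0,-1,0],[1,0,0,0,0]],
])

```text
clock: 6.8
tool_pos: [0.5549, 0.2072, 0.2323]
tool_rot: [0.737, 0.676, 0.001, 0.001]
force: [-0.3, -0.4, -5.7]
grip_width: 0.0132
```

Run:
```python
from h import *
go(.556,.208,.22,5)
im=bot.get_image('side');save(im,'s1')
a=bot.get_image('top');save(a,'t1')
cv2.imwrite('pics/c1.png',np.hstack([im['color'][100:330,130:430],a['color'][130:360,140:440]])[:,:,::-1])
```

```text
t 6.80 pos [0.5549 0.2072 0.2323] yaw -5.0 tilt [ 0.2 -0. ] shift [0.09 0.1  1.23] len 1.24 turn -9.96419129200649 F [-0.3 -0.4 -5.7] g 0.0132 j7 -0.86
```

View pics/c1.png

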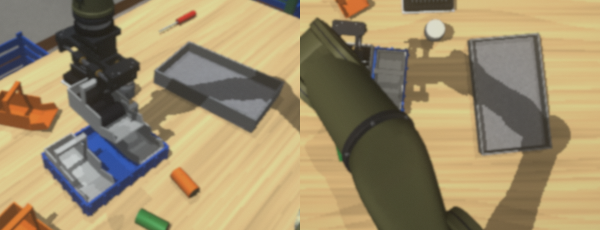

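Run:
```python
from h import *
im=np.load('top0.npy',allow_pickle=True).item()
hsv=cv2.cvtColor(im['color'],cv2.COLOR_RGB2HSV).astype(int)
m=np.zeros((384,512),np.uint8);m[150:300,295:400]=(hsv[150:300,295:400,1]<60);m=cv2.morphologyEx(m,cv2.MORPH_OPEN,np.ones((5,5)))
c=max(cv2.findContours(m,0,2)[0],key=cv2.contourArea);h=cv2.convexHull(c)
q=cv2.approxPolyDP(h,6,True)[:,0]
w=np.array([onz(im,*p,.052)[:2] for p in q]);print(q.tolist(),w.round(4).tolist(),w.mean(0).round(4))
e=np.roll(w,-1,0)-w;print(np.hypot(*e.T).round(3),np.degrees(np.arctan2(e[:,1],e[:,0])).round(1)%180)
go(.572,-.206,.23,5.5)
```

```text
[[377, 163], [391, 275], [322, 284], [309, 171]] [[0.6617, -0.2969], [0.3426, -0.3287], [0.3192, -0.132], [0.6384, -0.0994]] [ 0.4905 -0.2143]
[0.321 0.198 0.321 0.199] [ 5.7 96.8  5.8 96.7]
t 6.90 pos [0.554  0.2068 0.2306] yaw -5.0 tilt [ 0.05 -0.08] shift [-40.97   5.35   0.11] len 41.32 turn -10.453898298110147 F [-0.2 -0.1 -5. ] g 0.0132 j7 -0.86
```

move_arm([
  [[1,-1.5,0.2,0,0],[1,-2.5,0.3,0,0],[1,-3.5,0.5,0,0],[1,-4.5,0.6,0,0],[1,-4.5,0.6,0,0],[1,-4.5,0.6,0,0],[1,-4.5,0.6,0,0],[1,-4.5,0.6,0,0],[1,-4,0.5,0,0],[1,-3,0.4,0,0],[1,-2,0.2,0,0],[1,-1,0.1,0,0]],
])

```text
clock: 8.1
tool_pos: [0.5593, -0.2262, 0.2168]
tool_rot: [0.738, 0.675, -0.013, -0.006]
force: [-0.7, -0.5, -4.6]
grip_width: 0.0134
```

Run:
```python
from h import *
go(.572,-.206,.23,6)
```

```text
t 8.10 pos [ 0.5593 -0.2262  0.2168] yaw -5.1 tilt [-1.6  -0.46] shift [ 2.11  1.05 -1.37] len 2.73 turn -11.148948179374358 F [-0.7 -0.5 -4.6] g 0.0134 j7 -0.16
```

move_arm([
  [[1,1,0.5,-0.5,-4],[1,0.7,0.5,-0.5,-4],[1,0,0,0,-3],[1,0,0,0,0]],
])

```text
clock: 8.5
tool_pos: [0.5659, -0.2135, 0.2225]
tool_rot: [0.669, 0.743, -0.015, -0.011]
force: [-0.1, -1.0, -5.1]
grip_width: 0.0129
```

Run:
```python
from h import *
go(.572,-.206,.23,6)
```

```text
t 8.50 pos [ 0.5659 -0.2135  0.2225] yaw 6.0 tilt [-2.15 -0.45] shift [ 0.68  0.66 -0.78] len 1.23 turn -0.04269948178210825 F [-0.1 -1.  -5.1] g 0.0129 j7 -0.01
```

move_arm([
  [[1,0.6,0.6,2,0],[1,0,0,3.5,0],[1,0,0,3,0],[1,0,0,1.2,0]],
])

```text
clock: 8.9
tool_pos: [0.5685, -0.2067, 0.1236]
tool_rot: [0.671, 0.742, -0.014, -0.01]
force: [-0.2, 0.4, -4.6]
grip_width: 0.0132
```

Run:
```python
from h import *
go(.572,-.206,.11,6)
```

```text
t 8.90 pos [ 0.5685 -0.2067  0.1236] yaw 5.8 tilt [-1.95 -0.45] shift [0.04 0.41 1.35] len 1.41 turn -0.24645924906752725 F [-0.2  0.4 -4.6] g 0.0132 j7 -0.11
```

move_arm([
  [[1,0,0.2,0.8,0],[1,0,0,0.3,0]],
])

```text
clock: 9.1
tool_pos: [0.5693, -0.2064, 0.111]
tool_rot: [0.671, 0.741, -0.015, -0.011]
force: [0.4, -1.1, -4.8]
grip_width: 0.013
```

move_arm([
  [[1,0,0,0.3,0]],
])

```text
clock: 9.2
tool_pos: [0.5699, -0.2065, 0.1086]
tool_rot: [0.671, 0.741, -0.015, -0.011]
force: [-0.1, -0.3, -3.9]
grip_width: 0.013
```

move_arm([
  [[1,0,0,0.3,0]],
])

```text
clock: 9.3
tool_pos: [0.5706, -0.2066, 0.1063]
tool_rot: [0.671, 0.741, -0.014, -0.01]
force: [0.0, -0.4, -5.4]
grip_width: 0.0135
```

move_arm([
  [[1,0,0,0.3,0]],
])

```text
clock: 9.4
tool_pos: [0.5712, -0.2068, 0.1039]
tool_rot: [0.671, 0.741, -0.014, -0.009]
force: [-0.5, 0.4, -4.8]
grip_width: 0.0131
```

move_arm([
  [[1,0,0,0.3,0]],
])

```text
clock: 9.5
tool_pos: [0.5716, -0.207, 0.1014]
tool_rot: [0.671, 0.741, -0.013, -0.008]
force: [1.1, 0.3, -5.0]
grip_width: 0.0134
```

move_arm([
  [[1,0,0,0.3,0]],
])

```text
clock: 9.6
tool_pos: [0.5718, -0.2072, 0.0986]
tool_rot: [0.671, 0.741, -0.013, -0.008]
force: [-0.0, 0.3, -4.1]
grip_width: 0.0129
```

move_arm([
  [[1,0,0,0.3,0]],
])

```text
clock: 9.7
tool_pos: [0.5718, -0.2073, 0.0956]
tool_rot: [0.671, 0.741, -0.013, -0.008]
force: [0.5, -0.4, -4.6]
grip_width: 0.0132
```

move_arm([
  [[1,0,0,0.2,0]],
])

```text
clock: 9.8
tool_pos: [0.5717, -0.2073, 0.0934]
tool_rot: [0.671, 0.741, -0.013, -0.008]
force: [-0.2, -1.1, -4.3]
grip_width: 0.0131
```

move_arm([
  [[1,0,0,0.2,0]],
])

```text
clock: 9.9
tool_pos: [0.5716, -0.2075, 0.0912]
tool_rot: [0.671, 0.741, -0.013, -0.008]
force: [-0.4, -1.4, -2.1]
grip_width: 0.013
```

move_arm([
  [[1,0,0,0.2,0]],
])

```text
clock: 10.0
tool_pos: [0.5704, -0.2078, 0.0897]
tool_rot: [0.672, 0.741, -0.015, -0.008]
force: [-7.4, -1.0, 9.9]
grip_width: 0.013
```

move_arm([
  [[1,0,0,0.2,0]],
])

```text
clock: 10.1
tool_pos: [0.57, -0.2079, 0.0894]
tool_rot: [0.672, 0.741, -0.015, -0.008]
force: [-4.8, 1.0, 18.7]
grip_width: 0.0133
```

move_arm([
  [[1,0,0,0,0],[2.5,0,0,0,0],[3.5,0,0,0,0],[4,0,0,0,0],[4,0,0,0,0],[4,0,0,0,0]],
])

```text
clock: 10.7
tool_pos: [0.5731, -0.2078, 0.0915]
tool_rot: [0.672, 0.741, -0.013, -0.005]
force: [-0.2, -0.3, 0.4]
grip_width: 0.0397
```

Run:
```python
from h import *
go(.572,-.206,.17,6)
```

```text
t 10.70 pos [ 0.5731 -0.2078  0.0915] yaw 5.6 tilt [-1.46 -0.69] shift [ 0.12 -0.3  -7.84] len 7.85 turn -0.4105194707294544 F [-0.2 -0.3  0.4] g 0.0397 j7 -0.14
```

move_arm([
  [[4,0,0,-1,0],[4,0,0,-3,0],[4,0,0,-4,0],[8.8,0,0,-1,-8.5],[8.8,0,0,0,-8.5],[8.8,0,0,0,-8.5],[8.8,0,0,0,-8.5],[8.8,0,0,0,-8.5],[8.8,0,0,0,-8.5],[8.8,0,0,0,-8.5],[8.8,0,0,0,-8.5],[8.8,0,0,0,-8.5]],
])

```text
clock: 11.9
tool_pos: [0.577, -0.2075, 0.1944]
tool_rot: [0.059, 0.998, -0.009, -0.009]
force: [-1.1, 0.9, -0.5]
grip_width: 0.088
```

Run:
```python
from h import *
go(.62,-.202,.17,96)
T=tool(bot.get_state());im=bot.get_image('wrist');im['T']=T@np.array(im['hand_eye']);save(im,'w3');np.save('w3.npy',im,allow_pickle=True)
```

```text
t 11.90 pos [ 0.577  -0.2075  0.1944] yaw 83.2 tilt [-1.13 -0.96] shift [-4.25  1.1   2.34] len 4.97 turn -12.75557335426575 F [-1.1  0.9 -0.5] g 0.0880 j7 1.06
```

View pics/w3.png

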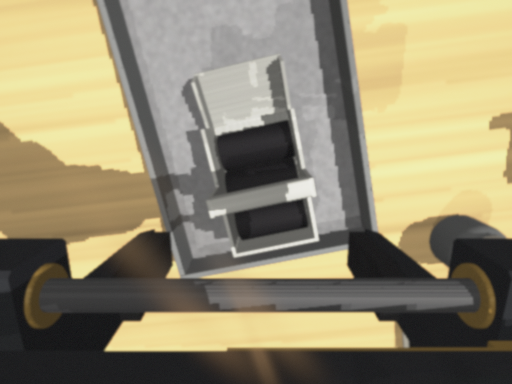

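Run:
```python
from h import *
im=np.load('w3.npy',allow_pickle=True).item();T=im['T'];f0=.015
a=onz(im,210,208,f0+.101,T);b=onz(im,314,186,f0+.101,T);c=(a+b)/2
print('bar',a.round(4),b.round(4),c.round(4),np.linalg.norm(a-b),np.degrees(np.arctan2(*(b-a)[1::-1])))
a=onz(im,236,255,f0+.055,T);b=onz(im,318,241,f0+.055,T);w=(a+b)/2
print('back',w.round(4),np.linalg.norm(a-b),np.degrees(np.arctan2(*(b-a)[1::-1])))
a=onz(im,194,80,f0+.02,T);b=onz(im,278,57,f0+.02,T);l=(a+b)/2
print('lip',l.round(4),np.linalg.norm(a-b)); d=w-l;print(np.hypot(*d[:2]),np.degrees(np.arctan2(d[1],d[0])))
g=l+d/np.hypot(*d[:2])*.160;print('grip pt',g)
go(g[0],g[1],.10,96)
```

```text
bar [ 0.5743 -0.2462  0.116 ] [ 0.5663 -0.1682  0.116 ] [ 0.5703 -0.2072  0.116 ] 0.07837251866472991 95.85748602465445
back [ 0.6311 -0.2008  0.07  ] 0.07668013074086392 94.18006095512857
lip [ 0.4677 -0.2201  0.035 ] 0.0793759696618479
0.1645838201618781 6.755877234870459
grip pt [ 0.62654274 -0.20131915  0.06902522]
t 11.95 pos [ 0.577  -0.2077  0.1943] yaw 83.5 tilt [-1.13 -0.95] shift [-5.02  1.37  9.31] len 10.67 turn -12.467361064089516 F [-0.5 -0.3  0.2] g 0.0880 j7 1.07
```

move_arm([
  [[8.8,-2,0.6,0,-6.5],[8.8,-2.2,0,0,-6],[8.8,0,0,1,0],[8.8,0,0,0,0]],
])

```text
clock: 12.35
tool_pos: [0.6192, -0.2053, 0.1844]
tool_rot: [-0.05, 0.999, -0.008, -0.011]
force: [-0.4, -0.4, 0.4]
grip_width: 0.0879
```

Run:
```python
from h import *
go(.622,-.2018,.10,96)
im=bot.get_image('top')
go(.622,-.2018,.10,96)
```

```text
t 12.35 pos [ 0.6192 -0.2053  0.1844] yaw 95.8 tilt [-1.18 -1.02] shift [-0.51  0.45  8.43] len 8.45 turn -0.20625949350717576 F [-0.4 -0.4  0.4] g 0.0879 j7 1.28
t 12.40 pos [ 0.6197 -0.2052  0.1853] yaw 95.8 tilt [-1.08 -1.03] shift [-0.43  0.45  8.52] len 8.54 turn -0.17956719575258262 F [-0.5  0.1  1.7] g 0.0880 j7 1.28
```

move_arm([
  [[8.8,-0.4,0.4,2,0],[8.8,0,0,3,0],[8.8,0,0,3,0],[8.8,0,0,1,0],[8.8,0,0,0,0]],
])

```text
clock: 12.9
tool_pos: [0.619, -0.2023, 0.0914]
tool_rot: [-0.047, 0.999, -0.009, -0.011]
force: [-0.3, 0.2, 0.6]
grip_width: 0.0879
```

Run:
```python
from h import *
go(.622,-.2018,.04,96)
T=tool(bot.get_state());im=bot.get_image('wrist');im['T']=T@np.array(im['hand_eye']);save(im,'w4');np.save('w4.npy',im,allow_pickle=True)
go(.622,-.2018,.04,96)
for s in (-1,1): print(proj(im,T[:3,3]+s*.044*T[:3,1],im['T']))
```

```text
t 12.90 pos [ 0.619  -0.2023  0.0914] yaw 95.4 tilt [-1.17 -1.13] shift [-0.41  0.11  5.13] len 5.15 turn -0.5560982522090825 F [-0.3  0.2  0.6] g 0.0879 j7 1.18
t 12.95 pos [ 0.6193 -0.2023  0.0921] yaw 95.4 tilt [-1.13 -1.14] shift [-0.39  0.12  5.2 ] len 5.21 turn -0.556814856904893 F [ 0.4 -0.1 -0.3] g 0.0882 j7 1.18
(np.float64(172.2291302698216), np.float64(247.9093528599439))
(np.float64(348.311451630097), np.float64(248.13132007396422))
```

View pics/w4.png

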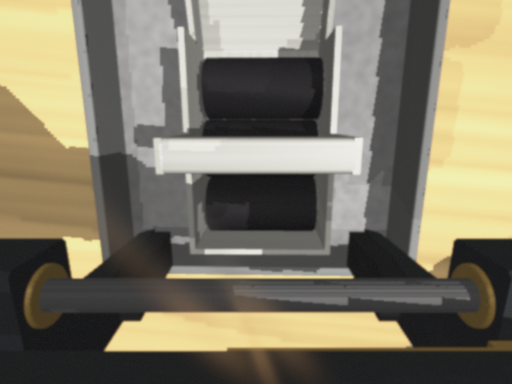

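Run:
```python
from h import *
im=np.load('w4.npy',allow_pickle=True).item();T=im['T'];f0=.015
for n,u,v,h in [('bar',258,154,.101),('back',258,254,.055),('wl',186,220,.055),('wr',331,220,.055)]:
  p=onz(im,u,v,f0+h,T); Tt=tool(bot.get_state()); print(n,p.round(4),'in tool cm',(Tt[:3,:3].T@(p-Tt[:3,3])*100).round(2))
```

```text
bar [ 0.57   -0.2075  0.116 ] in tool cm [ 5.01 -0.09 -2.28]
back [ 0.6318 -0.2027  0.07  ] in tool cm [-1.29 -0.12  2.18]
wl [ 0.6155 -0.245   0.07  ] in tool cm [ 0.73 -4.17  2.3 ]
wr [ 0.6073 -0.1642  0.07  ] in tool cm [0.79 3.95 2.15]
```

move_arm([
  [[8.8,-0.2,-0.1,1,0],[8.8,0,0,1,0],[8.8,0,0,0.5,0]],
])

```text
clock: 13.25
tool_pos: [0.6234, -0.2037, 0.069]
tool_rot: [-0.047, 0.999, -0.01, -0.007]
force: [0.2, 0.1, 0.2]
grip_width: 0.0879
```

move_arm([
  [[8.8,0,0,0.8,0],[8.8,0,0,0.8,0]],
])

```text
clock: 13.45
tool_pos: [0.624, -0.2042, 0.0527]
tool_rot: [-0.046, 0.999, -0.01, -0.006]
force: [0.0, -0.8, -0.1]
grip_width: 0.0881
```

move_arm([
  [[8.8,0,0,0.8,0],[8.8,0,0,0.4,0]],
])

```text
clock: 13.65
tool_pos: [0.6234, -0.2045, 0.039]
tool_rot: [-0.046, 0.999, -0.01, -0.007]
force: [-0.3, 1.4, -0.1]
grip_width: 0.0879
```

Run:
```python
from h import *
go(.622,-.2025,.04,96)
```

```text
t 13.65 pos [ 0.6234 -0.2045  0.039 ] yaw 95.3 tilt [-0.73 -1.19] shift [ 0.12  0.21 -0.1 ] len 0.26 turn -0.6652879937433198 F [-0.3  1.4 -0.1] g 0.0879 j7 1.14
```

Now close on the side walls.

move_arm([
  [[7.6,0,0,0,-0.6],[7.6,0,0,0,0],[7.6,0,0,0,0]],
])

```text
clock: 13.95
tool_pos: [0.6231, -0.204, 0.0382]
tool_rot: [-0.052, 0.999, -0.01, -0.007]
force: [0.0, 0.4, -1.5]
grip_width: 0.0798
```

Run:
```python
from h import *
go(.622,-.2025,.04,96)
```

```text
t 13.95 pos [ 0.6231 -0.204   0.0382] yaw 96.0 tilt [-0.78 -1.14] shift [ 0.1   0.15 -0.18] len 0.26 turn 0.019077617914632583 F [ 0.   0.4 -1.5] g 0.0798 j7 1.15
```

move_arm([
  [[7.6,0.2,0,-0.5,0],[7.6,0.2,0,-0.5,0],[7.6,0.3,0,-0.5,0],[7.6,0.3,0,-0.5,0]],
])

```text
clock: 14.35
tool_pos: [0.6121, -0.2047, 0.0585]
tool_rot: [-0.052, 0.999, -0.009, -0.008]
force: [0.8, 0.2, -4.0]
grip_width: 0.0796
```

Run:
```python
from h import *
go(.622,-.2025,.04,96)
print(bot.get_state()['wrist_torque'])
T=tool(bot.get_state());im=bot.get_image('wrist');im['T']=T@np.array(im['hand_eye']);save(im,'w5')
s=bot.get_image('side');cv2.imwrite('pics/c5.png',np.hstack([im['color'],cv2.resize(s['color'][110:230,260:420],None,fx=1.75,fy=1.75).repeat(1,0)[:384] if 0 else cv2.copyMakeBorder(cv2.resize(s['color'][100:240,260:420],(280,245)),0,139,0,0,0)])[:,:,::-1])
```

```text
t 14.35 pos [ 0.6121 -0.2047  0.0585] yaw 96.0 tilt [-0.86 -1.11] shift [-1.04  0.15  1.83] len 2.11 turn 0.006608839521064169 F [ 0.8  0.2 -4. ] g 0.0796 j7 1.15
[ 0.15589537 -0.54277527  0.01338507]
```

View pics/c5.png

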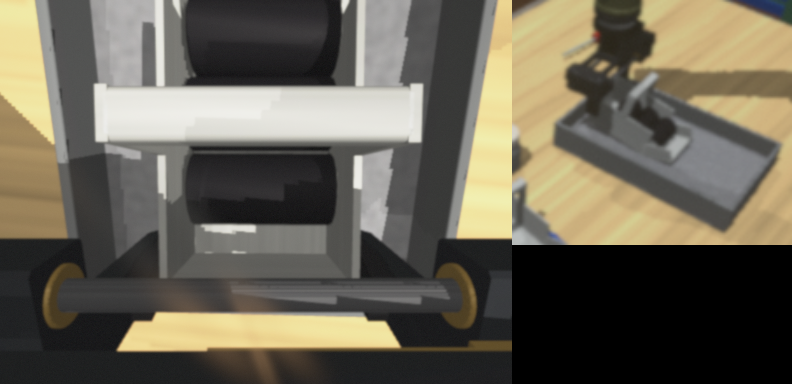

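```bash
cat >> h.py <<'E'
def predict(im,gx,gz,th):
    """wrist pixels of bar-top ctr and lip for pan tilt th when gripped at pan (gx,gz)"""
    t=np.radians(th);H=np.array(im['hand_eye']);o=[]
    for x,z in [(-7,101),(7,101),(64,55),(-108,20)]:
        fx,up=gx-x,z-gz
        F,U=fx*np.cos(t)+up*np.sin(t),up*np.cos(t)-fx*np.sin(t)
        o.append(round(float(proj(im,np.array([F,0,-19-U])/1000,H)[1]),1))
    return o
E
python3 - <<'E'
from h import *
im=bot.get_image('wrist')
for th in (0,5,10,15): print(th,predict(im,52,42,th))
E
```

```text
0 [142.9, 205.9, 307.1, -145.1]
5 [118.7, 180.4, 306.0, -111.9]
10 [99.3, 158.1, 304.6, -82.2]
15 [84.3, 139.1, 302.8, -55.4]
```

move_arm([
  [[7.6,0.3,0,-0.4,0],[7.6,0.3,0,-0.4,0],[7.6,0.3,0,-0.4,0],[7.6,0.3,0,-0.4,0],[7.6,0.2,0,-0.5,0],[7.6,0.2,0,-0.5,0],[7.6,0.1,0,-0.5,0]],
])

```text
clock: 15.2
tool_pos: [0.5939, -0.2062, 0.0918]
tool_rot: [-0.052, 0.999, -0.009, -0.008]
force: [0.2, -1.1, -4.1]
grip_width: 0.08
```

Run:
```python
from h import *
go(.622,-.2025,.04,96)
T=tool(bot.get_state());im=bot.get_image('wrist');save(im,'w6')
for th in (14,20,26,30,34): print(th,predict(im,52,42,th))
g=cv2.cvtColor(im['color'],cv2.COLOR_RGB2GRAY)[0:240:6,120:400:70];print(g[:,:].tolist())
s=bot.get_image('side');save(s,'s6')
```

```text
t 15.20 pos [ 0.5939 -0.2062  0.0918] yaw 96.0 tilt [-0.9  -1.13] shift [-2.92  0.17  5.12] len 5.9 turn 0.013127811831793679 F [ 0.2 -1.1 -4.1] g 0.0800 j7 1.16
14 [87.0, 142.6, 303.2, -60.6]
20 [73.4, 123.5, 300.6, -31.0]
26 [64.9, 108.9, 297.7, -4.0]
30 [61.7, 101.6, 295.4, 12.7]
34 [60.1, 96.1, 293.0, 28.6]
[[160, 232, 40, 221], [159, 227, 44, 218], [157, 150, 51, 228], [153, 148, 55, 227], [156, 147, 50, 216], [151, 145, 43, 217], [148, 227, 37, 213], [145, 217, 36, 175], [131, 149, 31, 95], [117, 215, 214, 201], [100, 219, 219, 206], [91, 225, 222, 210], [88, 227, 224, 211], [85, 223, 222, 209], [52, 223, 221, 204], [52, 196, 191, 170], [53, 144, 127, 128], [52, 144, 125, 125], [81, 112, 47, 84], [84, 121, 31, 81], [84, 122, 27, 81], [84, 121, 214, 81], [85, 120, 216, 80], [84, 121, 216, 80], [84, 121, 217, 81], [69, 120, 217, 81], [52, 122, 218, 81], [51, 122, 186, 81], [53, 122, 134, 81], [53, 122, 135, 81], [52, 122, 135, 81], [53, 79, 136, 81], [54, 79, 135, 81], [52, 83, 135, 82], [56, 84, 135, 81], [55, 87, 136, 81], [59, 88, 136, 81], [62, 88, 136, 82], [65, 88, 136, 81], [67, 85, 135, 82]]
```

Run:
```python
import cv2,numpy as np
s=cv2.imread('pics/s6.png')[110:240,260:420];w=cv2.imread('pics/w6.png')[:300]
cv2.imwrite('pics/c6.png',np.hstack([cv2.resize(s,(369,300),interpolation=cv2.INTER_CUBIC),cv2.resize(w,(420,300))]))
```

```text
(no output)
```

View pics/c6.png

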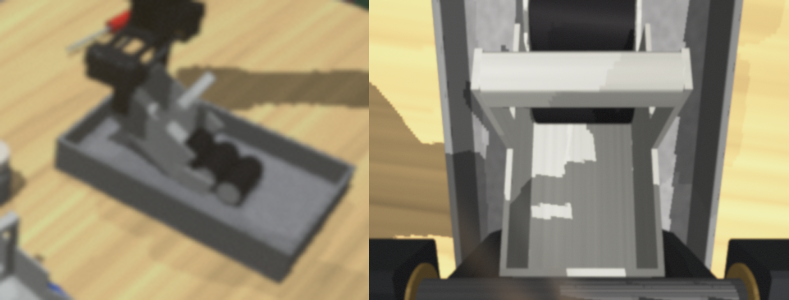

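move_arm([
  [[7.6,0.2,0,-0.5,0],[7.6,0.1,0,-0.5,0],[7.6,0,0,-0.5,0],[7.6,0,0,-0.5,0],[7.6,0,0,-0.3,0],[7.6,-0.2,0,0,0],[7.6,-0.3,0,0,0],[7.6,-0.3,0,0,0],[7.6,0,0,0,0]],
])

```text
clock: 16.2
tool_pos: [0.6012, -0.2049, 0.118]
tool_rot: [-0.052, 0.999, -0.01, -0.007]
force: [-0.1, -0.3, -3.6]
grip_width: 0.0795
```

Run:
```python
from h import *
go(.622,-.2025,.04,96)
im=bot.get_image('wrist');save(im,'w7')
for th in (30,36,42,46): print(th,predict(im,52,42,th))
g=im['color'].astype(int).sum(2)//3;print('col',g[0:250:5,225].tolist())
s=bot.get_image('side');t=bot.get_image('top')
# black cans in side / top tray region
for n,i,(x0,y0,x1,y1) in [('side',s,(285,140,415,235)),('top',t,(300,160,395,285))]:
    m=(i['color'][y0:y1,x0:x1].max(2)<50).astype(np.uint8);k,l,st,c=cv2.connectedComponentsWithStats(m)
    print(n,[(st[j].tolist(),(c[j]+[x0,y0]).round(0).tolist()) for j in range(1,k) if st[j,4]>30])
save(s,'s7');save(t,'t7')
```

```text
t 16.20 pos [ 0.6012 -0.2049  0.118 ] yaw 96.0 tilt [-0.74 -1.15] shift [-2.21  0.16  7.76] len 8.07 turn 0.014094288640407626 F [-0.1 -0.3 -3.6] g 0.0795 j7 1.19
30 [61.7, 101.6, 295.4, 12.7]
36 [59.9, 93.9, 291.7, 36.3]
42 [61.1, 89.6, 287.6, 58.4]
46 [63.3, 88.3, 284.7, 72.4]
col [231, 229, 231, 229, 229, 230, 229, 228, 229, 222, 212, 212, 214, 219, 222, 220, 219, 219, 174, 139, 126, 133, 213, 213, 214, 214, 214, 215, 216, 216, 216, 217, 217, 218, 218, 205, 137, 137, 138, 137, 138, 204, 220, 210, 140, 139, 139, 138, 138, 138]
side [([24, 0, 7, 12, 52], [312.0, 145.0]), ([79, 41, 36, 23, 394], [382.0, 192.0])]
top [([71, 3, 19, 31, 284], [380.0, 178.0]), ([55, 11, 15, 20, 73], [360.0, 183.0]), ([43, 82, 24, 30, 524], [355.0, 256.0])]
```

Run:
```python
import cv2,numpy as np
s=cv2.imread('pics/s7.png')[110:240,270:430];t=cv2.imread('pics/t7.png')[150:300,290:410];w=cv2.imread('pics/w7.png')[:300]
cv2.imwrite('pics/c7.png',np.hstack([cv2.resize(s,(300,244),interpolation=2),cv2.resize(t,(195,244),interpolation=2),cv2.resize(w,(300,244))]))
```

```text
(no output)
```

View pics/c7.png

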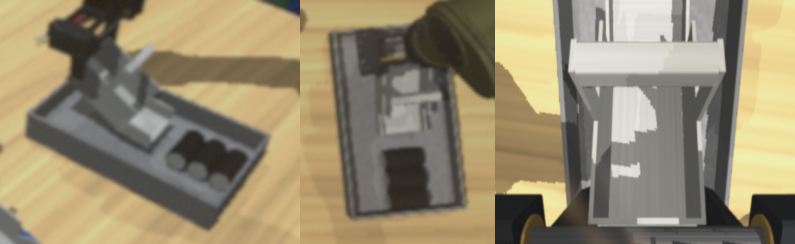

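move_arm([
  [[7.6,0.7,0,0,0],[7.6,0.8,0,0,0],[7.6,-0.3,0,0.5,0],[7.6,-0.3,0,0.5,0],[7.6,-0.3,0,0.5,0],[7.6,-0.3,0,0.5,0],[7.6,-0.3,0,0.5,0]],
])

```text
clock: 17.05
tool_pos: [0.5992, -0.2063, 0.0909]
tool_rot: [-0.052, 0.999, -0.01, -0.008]
force: [-0.4, 0.6, 1.3]
grip_width: 0.0799
```

```bash
cat >> h.py <<'E'
def barrows(im):
    g=im['color'].astype(int).sum(2)//3
    return [g[0:260:4,c].tolist() for c in (185,)]
E
python3 - <<'E'
from h import *
go(.622,-.2025,.04,96)
im=bot.get_image('wrist');save(im,'w8')
for th in (15,20,25,30): print(th,predict(im,52,42,th))
print(barrows(im))
E
```

```text
t 17.05 pos [ 0.5992 -0.2063  0.0909] yaw 96.0 tilt [-0.83 -1.2 ] shift [-2.39  0.23  5.04] len 5.59 turn -0.008927370078993135 F [-0.4  0.6  1.3] g 0.0799 j7 1.17
15 [84.3, 139.1, 302.8, -55.4]
20 [73.4, 123.5, 300.6, -31.0]
25 [66.0, 111.1, 298.2, -8.4]
30 [61.7, 101.6, 295.4, 12.7]
[[106, 106, 105, 104, 105, 107, 110, 111, 115, 117, 118, 119, 118, 161, 216, 218, 220, 225, 226, 223, 221, 221, 220, 169, 142, 141, 142, 110, 119, 118, 119, 121, 121, 121, 120, 121, 121, 122, 121, 121, 121, 121, 121, 122, 121, 121, 121, 116, 81, 81, 83, 85, 85, 85, 85, 84, 83, 83, 80, 78, 78, 75, 74, 74, 75]]
```

move_arm([
  [[7.6,-0.3,0,0.5,0],[7.6,-0.3,0,0.5,0],[7.6,-0.3,0,0.5,0],[7.6,-0.3,0,0.5,0],[7.6,-0.3,0,0.5,0],[7.6,-0.2,0,0.5,0]],
])

```text
clock: 17.7
tool_pos: [0.619, -0.2046, 0.0594]
tool_rot: [-0.052, 0.999, -0.01, -0.006]
force: [0.2, -0.3, 2.1]
grip_width: 0.08
```

Run:
```python
from h import *
go(.622,-.2025,.039,96)
im=bot.get_image('wrist');save(im,'w9')
for th in (5,10,15,20): print(th,predict(im,52,42,th))
print(barrows(im))
```

```text
t 17.70 pos [ 0.619  -0.2046  0.0594] yaw 96.0 tilt [-0.68 -1.21] shift [-0.35  0.22  2.03] len 2.07 turn -0.010186203593974597 F [ 0.2 -0.3  2.1] g 0.0800 j7 1.16
5 [118.7, 180.4, 306.0, -111.9]
10 [99.3, 158.1, 304.6, -82.2]
15 [84.3, 139.1, 302.8, -55.4]
20 [73.4, 123.5, 300.6, -31.0]
[[117, 117, 117, 117, 118, 119, 118, 119, 118, 120, 118, 119, 119, 118, 120, 119, 119, 119, 119, 119, 119, 119, 200, 228, 226, 230, 231, 233, 235, 234, 232, 230, 222, 219, 199, 143, 105, 120, 119, 119, 120, 120, 120, 120, 120, 121, 122, 116, 80, 81, 83, 84, 84, 84, 84, 83, 83, 80, 78, 77, 76, 75, 74, 76, 74]]
```

move_arm([
  [[7.6,-0.2,0,0.5,0],[7.6,-0.2,0,0.5,0],[7.6,-0.1,0,0.4,0],[7.6,0,0,0.3,0]],
])

```text
clock: 18.15
tool_pos: [0.6262, -0.2042, 0.041]
tool_rot: [-0.052, 0.999, -0.01, -0.004]
force: [1.6, -0.2, 2.2]
grip_width: 0.0798
```

Run:
```python
from h import *
go(.622,-.2025,.039,96)
im=bot.get_image('wrist');save(im,'w10')
for th in (0,3,5,8): print(th,predict(im,52,42,th))
print(barrows(im))
```

```text
t 18.15 pos [ 0.6262 -0.2042  0.041 ] yaw 96.0 tilt [-0.45 -1.17] shift [0.39 0.22 0.2 ] len 0.49 turn -0.03693708409676333 F [ 1.6 -0.2  2.2] g 0.0798 j7 1.15
0 [142.9, 205.9, 307.1, -145.1]
3 [127.8, 190.2, 306.5, -124.7]
5 [118.7, 180.4, 306.0, -111.9]
8 [106.5, 166.6, 305.2, -93.7]
[[193, 190, 193, 199, 196, 217, 214, 212, 210, 215, 219, 208, 190, 186, 175, 167, 158, 150, 147, 143, 137, 134, 128, 127, 124, 122, 122, 122, 121, 77, 75, 75, 83, 177, 208, 222, 219, 219, 219, 221, 223, 223, 222, 219, 217, 214, 210, 175, 89, 88, 90, 91, 91, 92, 90, 88, 86, 83, 80, 79, 77, 75, 75, 75, 75]]
```

move_arm([
  [[7.6,0,0,0.3,0],[7.6,0,0,0.2,0]],
])

```text
clock: 18.4
tool_pos: [0.6265, -0.2043, 0.0385]
tool_rot: [-0.052, 0.999, -0.01, -0.004]
force: [-5.8, -1.8, 21.1]
grip_width: 0.0796
```

move_arm([
  [[7.6,0,0,0.2,0]],
])

```text
clock: 18.5
tool_pos: [0.6264, -0.2043, 0.0386]
tool_rot: [-0.051, 0.999, -0.011, -0.004]
force: [-3.0, -0.9, 15.2]
grip_width: 0.0799
```

move_arm([
  [[7.6,0,0,0.2,0]],
])

```text
clock: 18.6
tool_pos: [0.6264, -0.2043, 0.0387]
tool_rot: [-0.051, 0.999, -0.011, -0.004]
force: [-3.0, -1.5, 13.3]
grip_width: 0.0793
```

move_arm([
  [[8.8,0,0,0,0],[8.8,0,0,0,0],[8.8,0,0,0,0],[8.8,0,0,-0.5,0],[8.8,0,0,-1,0],[8.8,0,0,-2,0],[8.8,0,0,-3,0],[8.8,0,0,-3,0],[8.8,0,0,-4,0],[8.8,0,0,-1,8.5],[8.8,0,0,0,8.5],[8.8,0,0,0,8.5]],
])

```text
clock: 19.8
tool_pos: [0.6272, -0.1986, 0.1994]
tool_rot: [0.174, 0.985, -0.01, -0.0]
force: [-0.0, -0.4, -0.2]
grip_width: 0.0879
```

move_arm([
  [[8.8,0,0,0,8.5],[8.8,0,0,0,8.5],[8.8,0,0,0,8.5],[8.8,0,0,0,8.5],[8.8,0,0,0,8.5],[8.8,0,0,0,8.5],[8.8,0,0,0,8.5],[8.8,0,0,0,5]],
])

```text
clock: 20.6
tool_pos: [0.63, -0.193, 0.2159]
tool_rot: [0.678, 0.735, -0.002, 0.01]
force: [0.4, -0.3, -0.3]
grip_width: 0.088
```

Run:
```python
from h import *
go(.574,-.207,.2,6)
```

```text
t 20.60 pos [ 0.63   -0.193   0.2159] yaw 4.7 tilt [ 0.67 -0.92] shift [-0.91 -5.71  1.55] len 5.98 turn -1.3338490221008072 F [ 0.4 -0.3 -0.3] g 0.0880 j7 -0.08
```

move_arm([
  [[8.8,-0.4,-2.5,0.5,-1.3],[8.8,-0.5,-3.2,0.5,0],[8.8,0,0,0,0]],
])

```text
clock: 20.9
tool_pos: [0.5741, -0.2046, 0.2102]
tool_rot: [0.668, 0.744, 0.0, 0.012]
force: [0.4, -0.5, -0.5]
grip_width: 0.088
```

Run:
```python
from h import *
go(.574,-.207,.2,6)
T=tool(bot.get_state());im=bot.get_image('wrist');im['T']=T@np.array(im['hand_eye']);save(im,'w11');np.save('w11.npy',im,allow_pickle=True)
s=bot.get_image('side');cv2.imwrite('pics/c11.png',np.hstack([im['color'],cv2.copyMakeBorder(cv2.resize(s['color'][100:240,270:430],(280,245)),0,139,0,0,0)])[:,:,::-1])
```

```text
t 20.90 pos [ 0.5741 -0.2046  0.2102] yaw 6.1 tilt [ 1.02 -0.84] shift [-0.22 -0.06  1.03] len 1.05 turn 0.12714736514297442 F [ 0.4 -0.5 -0.5] g 0.0880 j7 -0.07
```

View pics/c11.png

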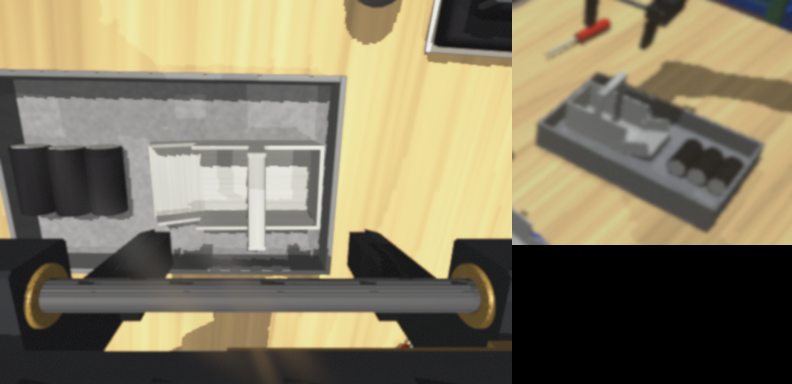

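Run:
```python
from h import *
im=np.load('w11.npy',allow_pickle=True).item();T=im['T']
a=onz(im,257.5,152,.116,T);b=onz(im,257,250,.116,T);c=(a+b)/2;print(a,b,c,np.linalg.norm(a-b))
go(c[0],c[1],.092,6)
```

```text
[ 0.57068546 -0.17004582  0.116     ] [ 0.57884896 -0.25063479  0.116     ] [ 0.57476721 -0.21034031  0.116     ] 0.08100138810513584
t 21.00 pos [ 0.579  -0.2027  0.2114] yaw 6.2 tilt [ 1.43 -0.75] shift [-0.52 -0.78 11.94] len 11.97 turn 0.2196442753831036 F [-0.7  0.1  0.1] g 0.0878 j7 -0.07
```

move_arm([
  [[8.8,-0.4,-0.6,3,0],[6,0,0,4,0],[5,0,0,3,0],[4,0,0,0,0]],
])

```text
clock: 21.4
tool_pos: [0.586, -0.206, 0.1149]
tool_rot: [0.667, 0.745, 0.01, 0.02]
force: [-0.8, 0.1, -0.7]
grip_width: 0.0659
```

Run:
```python
from h import *
go(.5748,-.2103,.091,6)
im=bot.get_image('wrist')
T=tool(bot.get_state())
go(.5748,-.2103,.091,6)
print(proj(im,T[:3,3],T@np.array(im['hand_eye'])))
g=im['color'].astype(int).min(2);r=190;print([(r,g[r,180:340:4].tolist()) for r in (185,215)])
```

```text
t 21.40 pos [ 0.586  -0.206   0.1149] yaw 6.4 tilt [ 2.41 -0.69] shift [-0.27 -1.25  2.34] len 2.67 turn 0.37421233197432 F [-0.8  0.1 -0.7] g 0.0659 j7 -0.15
t 21.45 pos [ 0.5875 -0.2057  0.1169] yaw 6.4 tilt [ 2.62 -0.7 ] shift [-0.27 -1.43  2.54] len 2.92 turn 0.38915607309013467 F [-0.   0.2  0.6] g 0.0621 j7 -0.15
(np.float64(258.9576805617037), np.float64(247.26453620181655))
[(185, [215, 189, 184, 171, 143, 144, 189, 219, 205, 203, 189, 206, 223, 221, 224, 224, 213, 137, 145, 184, 223, 219, 207, 185, 148, 146, 204, 212, 192, 188, 184, 146, 135, 106, 96, 96, 96, 116, 228, 79]), (215, [218, 218, 207, 204, 204, 204, 204, 213, 222, 222, 184, 207, 221, 224, 225, 223, 214, 189, 223, 224, 224, 224, 225, 225, 225, 226, 225, 217, 206, 207, 205, 206, 164, 97, 95, 94, 95, 213, 177, 68])]
```

move_arm([
  [[4,-0.3,-0.8,0,0],[4,0,-0.6,0.5,0],[4,0,0,0.8,0],[4,0,0,0.8,0],[4,0,0,0,0]],
])

```text
clock: 21.95
tool_pos: [0.5788, -0.2109, 0.1003]
tool_rot: [0.666, 0.745, 0.014, 0.026]
force: [0.4, 0.6, 0.2]
grip_width: 0.0397
```

Run:
```python
from h import *
go(.5748,-.2103,.091,6)
im=bot.get_image('wrist')
go(.5748,-.2103,.091,6)
g=im['color'].astype(int).min(2);print([(r,g[r,200:320:4].tolist()) for r in (200,230)])
```

```text
t 21.95 pos [ 0.5788 -0.2109  0.1003] yaw 6.4 tilt [ 3.25 -0.81] shift [ 0.13 -0.45  0.91] len 1.02 turn 0.40304870158816186 F [0.4 0.6 0.2] g 0.0397 j7 -0.17
t 22.00 pos [ 0.5792 -0.211   0.1008] yaw 6.4 tilt [ 3.29 -0.81] shift [ 0.14 -0.48  0.95] len 1.07 turn 0.3971777319949439 F [-0.3 -0.   0.1] g 0.0402 j7 -0.17
[(200, [204, 203, 202, 203, 219, 220, 221, 221, 198, 201, 221, 222, 225, 213, 205, 202, 166, 222, 224, 224, 225, 224, 225, 225, 223, 206, 205, 206, 204, 204]), (230, [119, 175, 191, 192, 194, 208, 212, 213, 186, 192, 221, 222, 224, 209, 205, 199, 161, 216, 217, 222, 215, 212, 212, 213, 216, 199, 190, 191, 190, 113])]
```

move_arm([
  [[4,0.1,-0.5,0.5,0],[4,0,0,0.5,0],[1,0,0,0,0],[1,0,0,0,0],[1,0,0,0,0],[1,0,0,0,0],[1,0,0,0,0]],
])

```text
clock: 22.7
tool_pos: [0.5748, -0.2103, 0.0898]
tool_rot: [0.666, 0.745, 0.014, 0.026]
force: [-0.0, 0.3, -1.0]
grip_width: 0.0132
```

Run:
```python
from h import *
go(.5748,-.2103,.2,6)
```

```text
t 22.70 pos [ 0.5748 -0.2103  0.0898] yaw 6.4 tilt [ 3.32 -0.8 ] shift [ -0.22   0.62 -11.  ] len 11.02 turn 0.4122175850221481 F [-0.   0.3 -1. ] g 0.0132 j7 -0.19
```

move_arm([
  [[1,0,0.1,-0.8,0],[1,0,0.1,-1.5,0],[1,0,0.1,-2,0],[1,0,0.1,-2.5,0],[1,0,0.1,-2,0],[1,0,0,-1,0]],
])

```text
clock: 23.3
tool_pos: [0.5712, -0.2077, 0.1901]
tool_rot: [0.666, 0.745, 0.012, 0.023]
force: [-0.0, -0.7, -2.7]
grip_width: 0.013
```

Run:
```python
from h import *
go(.5,-.018,.2,0)
```

```text
t 23.30 pos [ 0.5712 -0.2077  0.1901] yaw 6.5 tilt [ 2.86 -0.68] shift [19.63 -4.89 -1.57] len 20.29 turn 6.459280152328716 F [-0.  -0.7 -2.7] g 0.0130 j7 -0.09
```

move_arm([
  [[1,1.5,-0.4,-0.2,0],[1,2.5,-0.6,-0.2,0],[1,3.5,-0.9,-0.2,0],[1,3.5,-0.9,-0.2,0],[1,3.5,-0.9,-0.1,0],[1,2.5,-0.6,0,0],[1,1.5,-0.4,0,3],[1,0.5,0,0,3],[1,0,0,0,0]],
])

```text
clock: 24.2
tool_pos: [0.4908, -0.0095, 0.1898]
tool_rot: [0.704, 0.71, 0.011, 0.017]
force: [0.4, -0.2, -4.0]
grip_width: 0.0133
```

Run:
```python
from h import *
go(.5,-.018,.09,0)
```

```text
t 24.20 pos [ 0.4908 -0.0095  0.1898] yaw 0.5 tilt [ 2.25 -0.42] shift [-0.78  0.52 10.02] len 10.06 turn 0.5277559748459026 F [ 0.4 -0.2 -4. ] g 0.0133 j7 -0.59
```

move_arm([
  [[1,-0.4,0.2,2,0],[1,-0.4,0.2,3,0],[1,0,0.1,3,0],[1,0,0,1.5,0]],
])

```text
clock: 24.6
tool_pos: [0.4994, -0.0169, 0.0934]
tool_rot: [0.702, 0.712, 0.013, 0.017]
force: [0.1, 0.2, -3.0]
grip_width: 0.0129
```

move_arm([
  [[1,0,0,0.5,0],[1,0,0,0.3,0]],
])

```text
clock: 24.8
tool_pos: [0.4978, -0.017, 0.0831]
tool_rot: [0.701, 0.713, 0.011, 0.015]
force: [0.8, -0.2, -2.8]
grip_width: 0.0128
```

move_arm([
  [[1,0,0,0.3,0]],
])

```text
clock: 24.9
tool_pos: [0.4979, -0.017, 0.0802]
tool_rot: [0.701, 0.713, 0.011, 0.015]
force: [0.2, -0.3, -2.1]
grip_width: 0.0132
```

move_arm([
  [[1,0,0,0.3,0]],
])

```text
clock: 25.0
tool_pos: [0.4983, -0.017, 0.0776]
tool_rot: [0.701, 0.713, 0.012, 0.015]
force: [-0.9, 0.0, -2.7]
grip_width: 0.0134
```

move_arm([
  [[1,0,0,0.2,0]],
])

```text
clock: 25.1
tool_pos: [0.4987, -0.017, 0.0759]
tool_rot: [0.701, 0.713, 0.012, 0.016]
force: [-0.2, -0.7, -2.3]
grip_width: 0.0132
```

move_arm([
  [[1,0,0,0.2,0]],
])

```text
clock: 25.2
tool_pos: [0.499, -0.0168, 0.0743]
tool_rot: [0.701, 0.713, 0.013, 0.016]
force: [-3.9, 2.7, 11.3]
grip_width: 0.013
```

move_arm([
  [[1,0,0,0.2,0]],
])

```text
clock: 25.3
tool_pos: [0.499, -0.0166, 0.0739]
tool_rot: [0.701, 0.713, 0.013, 0.017]
force: [-8.2, 0.7, 32.9]
grip_width: 0.013
```

move_arm([
  [[1,0,0,0,0],[2.5,0,0,0,0],[4,0,0,0,0],[5,0,0,0,0],[5,0,0,0,0],[5,0,0,0,0],[5,0,0,-0.5,0],[5,0,0,-1.5,0],[5,0,0,-3,0],[5,0,0,-4,0],[5,0,0,-4,0],[5,0,0,-4,0]],
])

```text
clock: 26.5
tool_pos: [0.489, -0.0158, 0.2474]
tool_rot: [0.7, 0.714, 0.009, 0.014]
force: [1.4, -0.2, -0.4]
grip_width: 0.05
```

Run:
```python
from h import *
go(.5,-.018,.3,0)
im=bot.get_image('wrist');s=bot.get_image('side');t=bot.get_image('top')
cv2.imwrite('pics/end.png',np.hstack([cv2.resize(s['color'],(400,300)),cv2.resize(t['color'],(400,300))])[:,:,::-1])
```

```text
t 26.50 pos [ 0.489  -0.0158  0.2474] yaw 1.1 tilt [ 1.88 -0.34] shift [-0.28  1.26 -5.22] len 5.38 turn 1.1283381611910528 F [ 1.4 -0.2 -0.4] g 0.0500 j7 -0.50
```

View pics/end.png

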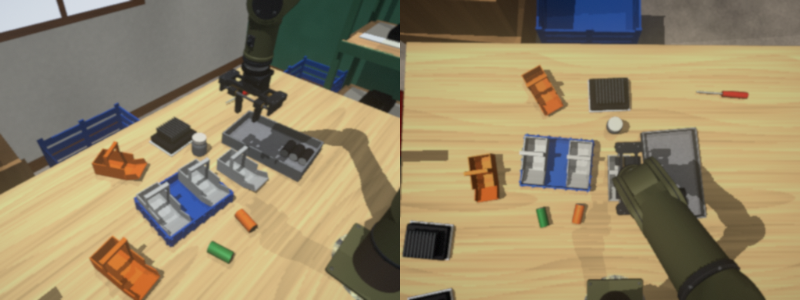

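The pan stands upright on the bare bench, the cans are in the tray, and the spares are in the crate.

```bash
python3 -c "
from plant import bot
print(bot.sign_off())"
```

```text
the job is handed in; nothing more can be done
None
```

The job is done and handed in at 26.5 s of robot time; sign-off gave no verdict.

- **Into the tray:** I drew the can-filled middle pan straight up by its bar and lowered it into the far (+x) end of the tray. Contact was felt at TCP z of about 0.09 m, which puts the false floor about 15 mm above the bench. The pan was let go there with all three cans still in it.
- **Tipping:** The moves can only turn the tool about its own axis, so I re-gripped the pan from outside on its side walls near the back. Lifting the back let the pan pivot in the pads over its spout, to about 42°. By tool height and camera views the lip stayed on the tray floor, and the three cans rolled out.
- **Out again:** I levelled the pan back down to floor contact, re-gripped the bar, lifted it out (2.7 N, so empty) and stood it between the crate and the tray.

**Last checks:**
- The final side and top views show the pan upright on the bench. The cans are in the tray, the two spare pans are in the crate, and the jar, floodlight and look-alikes appear where they were. The gripper is open and about 17 cm above the release height.
- The arm partly hid the placed pan and the tray in the final top view, so the pan's upright stance rests mainly on the side view.

**What was off:**
- The tool leaned by up to about 3° over the moves. The pan was about 2° off level (spout slightly high) when it reached the tray, so its back edge touched first.
- The press reached about 19 N when setting down in the tray, 21 N when levelling, and 33 N for one step on the bench before I relaxed it.

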